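Pop the tablet drawer and catch it

TASK

Open the child-safe dishwasher-tablet caddy part-way with one hand: press its release button right down with one fingertip and, with that button still down, catch the drawer that springs out against the other finger, before it slides far out and spills (about 2 to 5 cm open is right). Finish holding it like that: one finger keeping the button down, the other finger stopping the drawer, with nothing gripped or lifted. Leave the caddy standing where it is and do not disturb the egg cup, spice jar and salt shaker beside it.

Things in the scene. Friction and masses are not known exactly. Their poses are not given: they have to be found in the camera images.
- caddy: white plastic box, 150 x 150 mm and 66 mm high, about 1.2 to 1.5 kg, standing loose on rubber feet; origin at the centre of its underside, z up, -x is its front (roughly towards the robot), +y its left seen from the robot. The left 104 mm of its width (y = -29 to +75 mm) is the drawer bay, 66 mm high; the right 46 mm is a lower shoulder, top at 44 mm, which carries the release button near the front. The front face is at x = -75 mm
- button_top (a point): centre of the top of the round grey release button, 31 mm in diameter, on the low shoulder: caddy frame (-55, -52, +54) mm when up
- button (a joint): how far the button is pressed, m: 0 up, 0.007 fully down. Spring about 1.4 N at first, 4 N at the bottom; it comes up when let go. After 5 to 6 mm the drawer is unlatched
- drawer_front: the drawer's flat white front plate, 98 mm wide, 56 mm high, 6 mm thick, without handle; origin at the centre of its outer face, axes as the caddy's: caddy frame (-81, +23, +38) mm when shut, so it spans 10 to 66 mm above the worktop and its top edge is 19 mm above the pressed button's top. It moves along the caddy's -x
- drawer (a joint): how far the drawer is out, m: 0 shut and latched, 0.095 the end of its run. Unlatched, a spring of 1.8 N (0.9 N at 60 mm) drives it out at about 0.1 m/s: 60 mm in little more than half a second, so the other finger has to stand in its way before the button is down. Stopped by a finger, it stays resting against it
- egg_cup: orange egg cup, 48 mm wide, 46 mm high, loose, left of the caddy; origin at the centre of its underside
- spice_jar: glass spice jar with green lid, 46 mm wide, 106 mm high, loose, left of the caddy; origin at the centre of its underside
- salt_shaker: salt shaker, 44 mm wide, 90 mm high, loose, right of the caddy; origin at the centre of its underside
Mind the look-alikes: they are no part of the job. Leave any orange or turquoise look-alike of the salt_shaker alone.

How it is judged:
At the end, for the whole second after the job is handed in: The button is held at least 4 mm down by a finger; the drawer is at rest 12 to 62 mm out, pressing on a finger with more than 0.15 N; the caddy stands on the worktop within 40 mm of its start; egg cup, spice jar and salt shaker stand upright (value of joint button above 0.004 m and value of joint drawer between 0.012 and 0.062 m and velocity of joint drawer between -0.01 and 0.01 m/s and contact force between the fingers and drawer_front above 0.15 N and contact force between the fingers and button above 0.3 N and distance of caddy from where it was at the start of the episode below 0.04 m and height (world z) of caddy below 0.01 m and angle between each of egg_cup, spice_jar, salt_shaker's own z axis and vertical below 0.2 rad); the arm keeps its last pose, push and grip.
It fails at once if the drawer slid away (more than 70 mm out) (value of joint drawer above 0.07 m).
It fails at once if the caddy was lifted or tipped (height (world z) of caddy above 0.012 m or angle between caddy's own z axis and vertical above 0.15 rad).
It fails at once if the caddy was pushed away (distance of caddy from where it was at the start of the episode above 0.05 m).
It fails at once if a bystander was moved (distance of any of egg_cup, spice_jar, salt_shaker from where it was at the start of the episode above 0.02 m).
It also fails if it takes over 32 s, if anything falls off the work surface, if the arm or the gripper's body presses on something with over 40 N, if the wrist force passes 120 N, or if a joint passes its speed limit or range.

ROBOT

A 6-joint arm with a two-finger parallel gripper is mounted at the origin on a cart in front of the work surface, level with it; the furniture and walls round the work are solid. World frame = base frame: x ahead of the robot, y to its left, z up, the work surface at z = 0. Lengths are in m, angles in rad, forces in N, time in s.
With the tool pointing down it reaches from about 0.325 to 0.9 m from the base axis. Payload 3.5 kg.
Tool frame: the origin (TCP) lies on the centre line of the jaws, within the pads' length; the fingertips stand 25 mm ahead of it and the grasp point (between the pads) lies 6 mm ahead of it; y points along the fingers, z is the direction in which the jaws open and shut, and the axes are right-handed (so a half turn about y gives the same grasp; the last joint's range is limited). The gripper opens to 85 mm and grips with 20 to 120 N. Pads are 22 mm wide; open, the fingers measure 114 mm over their backs; the gripper's body (76 mm by 85 mm) begins 54 mm behind the grasp point. The pads swing forward as they close: fully open they stand 13 mm farther back than shut.
Start: joints at [-0.103, 0.276, -0.026, 1.268, 0, 1.467], TCP at [0.625, -0, 0.228] pointing down, gripper open.
Joint ranges: [-3.12, 3.12], [-0.85, 1.88], [-1.08, 1.24], [-1.95, 2.15], [-1.57, 1.53], [-3.14, 3.14]. Speed limits (rad/s): [2.57, 2.57, 3.14, 3.14, 3.14, 3.14].

INTERFACE

Orientations are given as a rotation vector (axis times angle).
In Python, from bench import arm, cams, finish_job gives the robot as it stands.
- The arm moves only by the tool send_rows, never from a script. Its argument "commands" is one flat list of numbers, 7 for each row, row after row: the opening in per cent of the stroke, from 0 (shut) to 100 (fully open), then the shift along the tool's x, y, z in mm, then the turn, a rotation vector about the tool's x, y, z in degrees. In form: [jaw, dx, dy, dz, rx, ry, rz, jaw, dx, dy, dz, rx, ry, rz, ...]. A call has 1 to 10 rows; each row shifts and turns the pose as measured when the row begins, along the tool's axes as they then stand; what a row does not reach is not made up. A row lasts 1/10 s, in which the tool goes at most 50 mm and 8.59 degrees, less where a joint would pass 70% of its speed; a pose out of reach is approached as far as the arm can. A call is refused whole if a number of a shift passes 50 or a number of a turn 8.59, either way. A call with a gripper value outside its range is refused whole. The fingers move at their own pace and stop on an object; "newtons" is the grip in N (left out, the last holds). Time passes only in rows, so rows that do not move let the fingers close. It gives the time, the measured TCP pose, the force and the opening at its end, in the units of the state.
- arm.get_obs(): the state, without advancing time (a new reading comes with each control period).
- cams.capture(name): name is "scene" or "side" or "wrist"; returns a dict with "image" (384x512x3 uint8, blue, green, red), "intrinsics" (3x3 intrinsics, pixels), "origin" and "rotation" of the camera in the world. Camera axes: x right, y up, looking along -z (the intrinsics and any distortion apply to the point x, -y, -z); pixel columns grow to the right and rows downward; lengths in m; the calibration is good to about 2 mm. A picture is of the moment at which its call begins. There is no depth.
- finish_job(): hands the job in, once; it reports no verdict.
The state is a dict: "clock": time; "qpos": joint angles; "joint_vel": joint speeds; "effort": joint torques, N m; "eef_pos": TCP position; "ee_rot": TCP orientation; "wrist_force": force on the tool from outside, world axes, zero at the start; "wrist_torque": the same for the moment, N m; "finger_gap": finger opening in m.
Only numpy, scipy, OpenCV 4.12 (cv2) and the standard library are available. Lean on these libraries where they do the work, as an engineer would, in place of code of your own. Each camera call takes 0.05 s, during which the arm holds its last target. There are 200 camera calls.

## Working session

There is one attempt and no reset: what is moved stays moved. The work goes in short steps, Python scripts to look and compute and a tool call to move; the robot and the scene stay as the last step left them, time stands still between calls to the robot, and variables do not carry over. Pictures are saved under pics/ and viewed, about 8 in all and at most 12, crops included, and the job is handed in when it is done.

Besides the shell and the picture viewer there is one more tool, called after "Request:" as name(argument=value, ...), one argument or row to a line, values as JSON. send_rows: Moves the arm, as the interface text tells. Its arguments: {"type":"object","properties":{"commands":{"type":"array"},"newtons":{"type":"number"}},"required":["commands"]}

```bash
mkdir -p pics; cat > h.py <<'E'
from bench import arm,cams,finish_job
import numpy as np,cv2
from scipy.spatial.transform import Rotation as R
def cap(n,f=None):
    c=cams.capture(n)
    if f: cv2.imwrite('pics/'+f,c['image'])
    return c
def ray(c,u,v):
    K=np.array(c['intrinsics']);d=np.linalg.inv(K)@[u,v,1.]
    return np.array(c['origin']),np.array(c['rotation'])@[d[0],-d[1],-d[2]]
def onz(c,u,v,z):
    o,d=ray(c,u,v);return o+d*(z-o[2])/d[2]
def proj(c,p):
    q=np.array(c['rotation']).T@(np.array(p)-c['origin']);K=np.array(c['intrinsics'])
    w=K@[q[0],-q[1],-q[2]];return w[:2]/w[2]
E
python3 - <<'E'
from h import *
import pickle
a=[cap(n) for n in("scene","side","wrist")]
pickle.dump(a,open('c0.pkl','wb'))
for c,n in zip(a,("scene","side","wrist")): cv2.imwrite(f'pics/{n}0.png',c['image']);print(n,c['origin'],[k for k in c])
s=arm.get_obs();print(s);print(R.from_rotvec(s['ee_rot']).as_matrix().round(3))
E
```

```text
scene [0.04411456 0.42513301 0.51785502] ['image', 'intrinsics', 'origin', 'rotation']
side [ 0.17016905 -0.74049599  0.71213066] ['image', 'intrinsics', 'origin', 'rotation']
wrist [0.624784   0.07918658 0.37235395] ['image', 'intrinsics', 'origin', 'rotation']
{'clock': 0.15, 'qpos': array([-1.03413667e-01,  2.77004460e-01, -2.75337009e-02,  1.26800440e+00,
        2.32907836e-05,  1.46738078e+00]), 'joint_vel': array([ 0.00017872, -0.00116926,  0.00221777, -0.0018226 , -0.00100912,
        0.00042682]), 'effort': array([ 1.17211301e-03, -4.46055973e+01,  2.95638728e+01,  1.04999804e-02,
       -4.45402588e-05, -1.76044369e-05]), 'eef_pos': array([6.24399065e-01, 5.07543076e-05, 2.27503056e-01]), 'ee_rot': array([-1.21032777,  1.21057155, -1.20822782]), 'wrist_force': array([ 0.01365615,  0.76530164, -0.53397184]), 'wrist_torque': array([ 0.00059248, -0.01348272,  0.03103874]), 'finger_gap': 0.08553605160661171}
[[ 0.    -0.002  1.   ]
 [-1.     0.     0.   ]
 [-0.    -1.    -0.002]]
```

View images.

View pics/scene0.png

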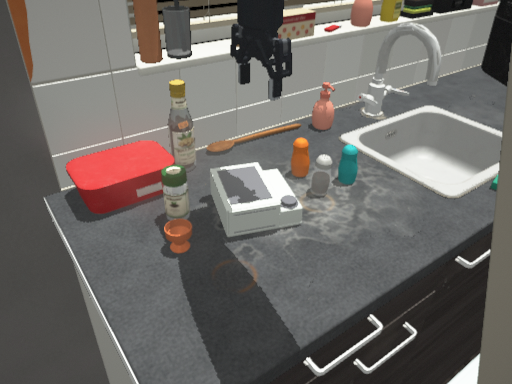

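View pics/side0.png

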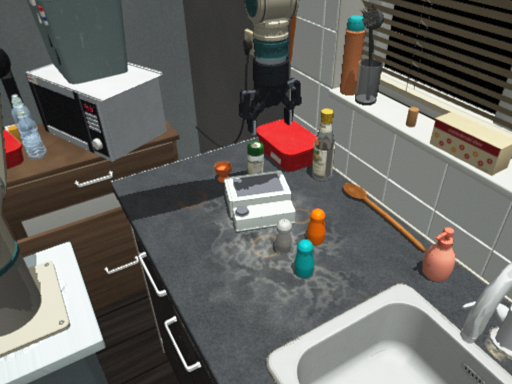

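View pics/wrist0.png

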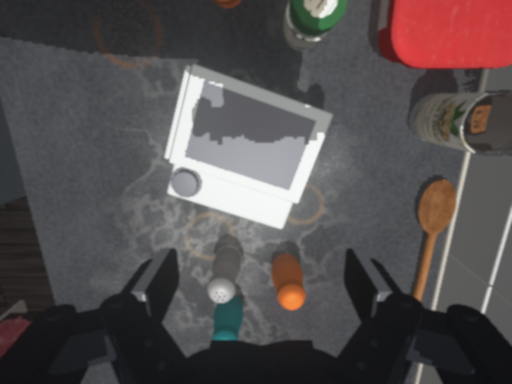

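```bash
python3 - <<'E'
from h import *
import pickle
a=dict(zip(("scene","side","wrist"),pickle.load(open('c0.pkl','rb'))))
w=a['wrist']
print('button',onz(w,186,183,.054))
# refine button by gray mask in each
A=onz(w,190,67,.066);B=onz(w,165,157,.066);print('plate top',A,B,np.linalg.norm(A-B))
C=onz(w,168,192,.044);D=onz(w,282,228,.044);print('shoulder',C,D,np.linalg.norm(C-D),np.degrees(np.arctan2(*(D-C)[1::-1])))
E=onz(w,332,114,.066);print('bay back',onz(w,293,202,.066),E)
for n,p in dict(salt=(229,238),jar=(305,45)).items(): print(n,onz(w,*p,0))
print('salt top',onz(w,221,290,.09),'jar top',onz(w,318,8,.106))
for n,uv in(('scene',(289,201)),('side',(242,211))): print(n,onz(a[n],*uv,.054))
print('scene salt top',onz(a['scene'],324,160,.09),'jar top',onz(a['scene'],174,173,.106),'egg',onz(a['scene'],178,229,.046))
big=cv2.resize(w['image'][40:260,140:360],(800,800));cv2.imwrite('pics/wz.png',cv2.resize(big,(600,600)))
E
```

```text
Traceback (most recent call last):
  File "h.py", line 12, in onz
    o,d=ray(c,u,v);return o+d*(z-o[2])/d[2]
                                       ~^^^
IndexError: invalid index to scalar variable.
```

```bash
sed -i "s/np.array(c\['rotation'\])/rm(c)/" h.py; cat >> h.py <<'E'
def rm(c):
    r=np.array(c['rotation']);return R.from_rotvec(r).as_matrix() if r.shape==(3,) else r
E
cat > m.py <<'E'
from h import *
import pickle
a=dict(zip(("scene","side","wrist"),pickle.load(open('c0.pkl','rb'))))
w=a['wrist'];print(w['rotation'])
print('button',onz(w,186,183,.054))
A=onz(w,190,67,.066);B=onz(w,165,157,.066);print('plate top',A,B,np.linalg.norm(A-B))
C=onz(w,168,192,.044);D=onz(w,282,228,.044);print('shoulder',C,D,np.linalg.norm(C-D),np.degrees(np.arctan2(*(D-C)[1::-1])))
E=onz(w,332,114,.066);print('bay back',onz(w,293,202,.066),E)
for n,p in dict(salt=(229,238),jar=(305,45)).items(): print(n,onz(w,*p,0))
print('salt top',onz(w,221,290,.09),'jar top',onz(w,318,8,.106))
for n,uv in(('scene',(289,201)),('side',(242,211))): print(n,onz(a[n],*uv,.054))
print('scene salt top',onz(a['scene'],324,160,.09),'jar top',onz(a['scene'],174,173,.106),'egg',onz(a['scene'],178,229,.046))
cv2.imwrite('pics/wz.png',cv2.resize(w['image'][40:260,140:360],(600,600),interpolation=cv2.INTER_CUBIC))
E
python3 m.py
```

```text
[-3.15295424e-01  1.67492445e-03 -1.14940294e-04]
button [ 0.5379756  -0.01090292  0.054     ]
plate top [0.55475075 0.11042059 0.066     ] [0.52102241 0.02151521 0.066     ] 0.09508820483375155
shoulder [ 0.51276953 -0.02492912  0.044     ] [ 0.65034488 -0.07202977  0.044     ] 0.14541475124108624 -18.899283581267703
bay back [ 0.66034143 -0.02978159  0.066     ] [0.69708444 0.0660218  0.066     ]
salt [ 0.57821693 -0.10798368  0.        ]
jar [0.67536127 0.1406092  0.        ]
salt top [ 0.57788057 -0.12937993  0.09      ] jar top [0.67015111 0.14986437 0.106     ]
scene [ 0.52951601 -0.00670916  0.054     ]
side [ 0.5326368 -0.0196957  0.054    ]
scene salt top [ 0.56304603 -0.12360603  0.09      ] jar top [0.66323819 0.16177869 0.106     ] egg [0.58205837 0.19999149 0.046     ]
```

View pics/wz.png

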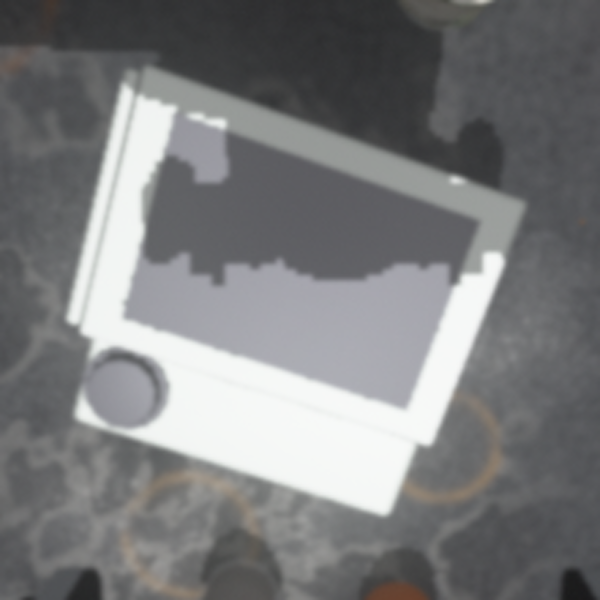

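Request:
send_rows(
  commands=[87,-7.2,0,-28,0,0,0,87,-7.2,0,-28,0,0,0,87,-7.2,0,-28,0,0,0,87,-7.2,0,-28,0,0,0,87,0,0,0,0,8.4,0,87,0,0,0,0,8.4,0,87,0,0,0,0,8.4,0,87,0,0,0,0,8.4,0,87,0,0,0,0,8.4,0,87,0,0,0,0,8.4,0],
)

```text
clock: 1.15
eef_pos: [0.5036, 0.0302, 0.2227]
ee_rot: [-0.647, 1.844, -1.836]
wrist_force: [-0.2, -0.5, 0.6]
finger_gap: 0.0741
```

Request:
send_rows(
  commands=[87,0,0,0,0,7.6,0,87,0,30,0,0,0,0,87,0,30,0,0,0,0,87,0,20,0,0,0,0,87,0,0,0,0,0,0],
)

```text
clock: 1.65
eef_pos: [0.5029, 0.0303, 0.1406]
ee_rot: [-0.527, 1.932, -1.926]
wrist_force: [-1.0, 0.3, 0.5]
finger_gap: 0.0741
```

```bash
cat > s.py <<'E'
from h import *
s=arm.get_obs();M=R.from_rotvec(s['ee_rot']).as_matrix();p=s['eef_pos']
print(s['clock'],p,s['finger_gap'],s['wrist_force']);print(M.round(3))
t=np.array([.5124,.0287,p[2]]);print('jaw ang',np.degrees(np.arctan2(M[1,2],M[0,2])),'need tool mm',(M.T@(t-p)*1000).round(1))
E
python3 s.py; python3 -c "
from h import *
a=cap('wrist')['image'];b=cap('side')
i=cap('scene')['image']
s=b['image'][150:270,200:330]
cv2.imwrite('pics/q1.png',np.vstack([np.hstack([cv2.resize(a,(400,300)),cv2.resize(i[130:265,150:330],(400,300))]),cv2.resize(s,(800,300*2))[:300]]))
"
```

```text
1.65 [0.50289865 0.03033889 0.1406206 ] 0.07407886470470572 [-1.03720891  0.287298    0.50071353]
[[-0.865 -0.009  0.502]
 [-0.502  0.001 -0.865]
 [ 0.007 -1.    -0.005]]
jaw ang -59.87767968410994 need tool mm [-7.4 -0.1  6.2]
```

View pics/q1.png

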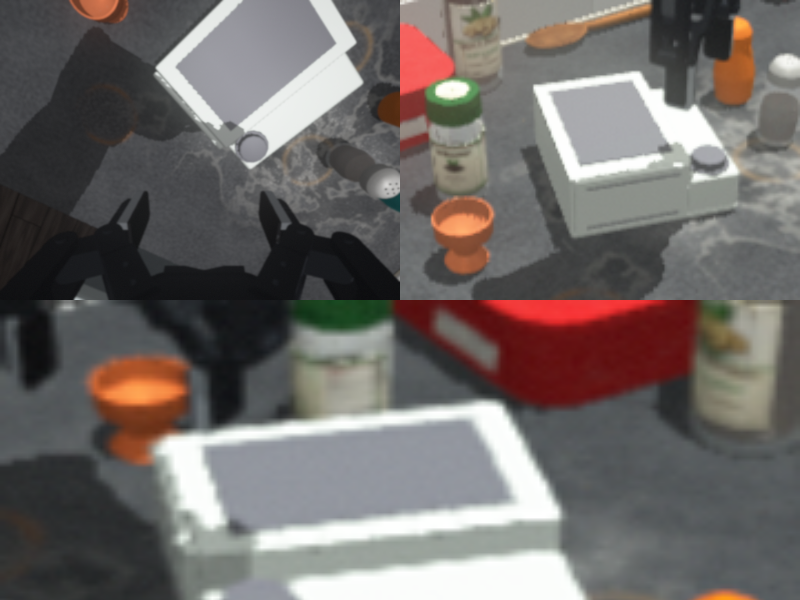

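```bash
python3 - <<'E'
from h import *
c=cap('wrist');print('button',onz(c,252*1.28,147*1.28,.054))
A=onz(c,156*1.28,74*1.28,.066);B=onz(c,239*1.28,160*1.28,.066);print('plate corners L,R',A,B)
C=onz(c,250*1.28,167*1.28,.044);D=onz(c,362*1.28,83*1.28,.044);print(C,D,np.degrees(np.arctan2(*(D-C)[1::-1])))
i=cap('side');print([proj(i,p) for p in ((.536,-.009,.054),(.572,-.118,.09))])
print([proj(c,p) for p in ((.536,-.009,.054),)])
cv2.imwrite('pics/q2.png',cv2.resize(c['image'][60:260,160:420],(780,600),interpolation=cv2.INTER_CUBIC))
E
```

```text
button [ 0.53998187 -0.01150443  0.054     ]
plate corners L,R [0.55613275 0.11060387 0.066     ] [ 0.5229495  -0.00350503  0.066     ]
[ 0.51689783 -0.0266358   0.044     ] [ 0.6540339  -0.07519241  0.044     ] -19.497840309756917
[array([241.11578322, 208.17615941]), array([277.63437219, 216.4199717 ])]
[array([317.52802046, 190.60499521])]
```

View pics/q2.png

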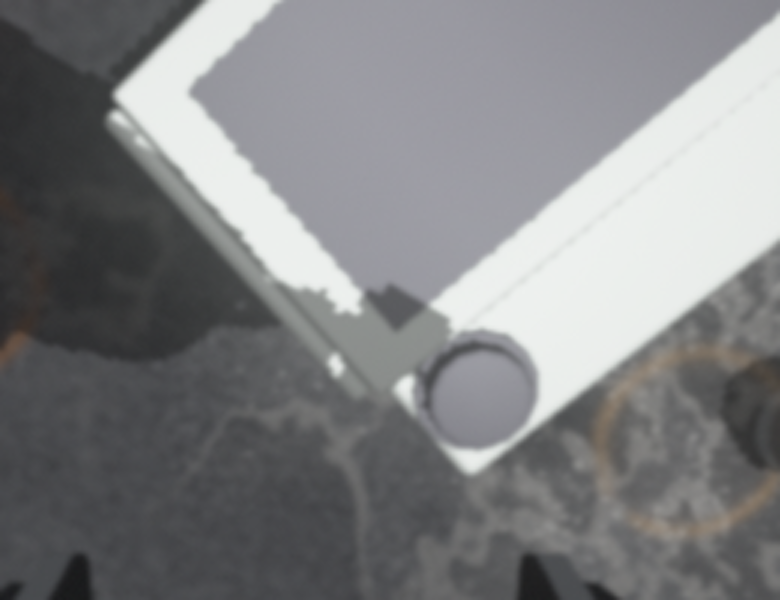

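Request:
send_rows(
  commands=[87,-5,10,4,0,0,0,87,-5,20,4,0,0,0,87,0,15,0,0,0,0,87,0,0,0,0,0,0],
)

```text
clock: 2.3
eef_pos: [0.5262, 0.0276, 0.1026]
ee_rot: [-0.506, 1.918, -1.925]
wrist_force: [-0.4, 0.1, 0.6]
finger_gap: 0.0742
```

```bash
sed -i 's/.5124,.0287/.5157,.0285/' s.py; python3 s.py; python3 -c "
from h import *
a=cap('wrist')['image'];b=cap('side')['image'];i=cap('scene')['image']
cv2.imwrite('pics/q3.png',np.vstack([cv2.resize(a[60:260,120:420],(450,300)),cv2.resize(b[150:250,190:340],(450,300))]))
"
```

```text
2.3 [0.52616313 0.02761474 0.10259397] 0.07417362776490173 [-0.36958729  0.10820482  0.6098374 ]
[[-0.865  0.012  0.502]
 [-0.502 -0.001 -0.865]
 [-0.01  -1.     0.006]]
jaw ang -59.873416142795655 need tool mm [ 8.6 -0.1 -6. ]
```

View pics/q3.png

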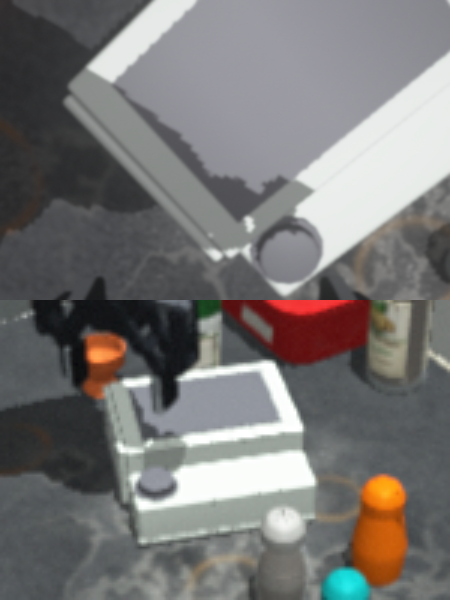

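Request:
send_rows(
  commands=[87,6,0,-4,-0.7,0,0,87,0,0,0,0,0,0,87,0,0,0,0,0,0],
)

```text
clock: 2.75
eef_pos: [0.5214, 0.0279, 0.107]
ee_rot: [-0.502, 1.926, -1.913]
wrist_force: [0.7, -0.0, -0.3]
finger_gap: 0.0741
```

```bash
python3 s.py; python3 - <<'E'
from h import *
c=cap('wrist');b=cap('side');o=cap('scene')
g=cv2.cvtColor(c['image'],cv2.COLOR_BGR2GRAY)
for n,z in(('w',c),('s',b),('o',o)): print(n,proj(z,(.538,-.010,.054)).round(0))
cv2.imwrite('pics/q4.png',np.vstack([cv2.resize(c['image'][60:384,90:420],(611,600))[:, :600] if 0 else cv2.resize(c['image'],(400,300)),cv2.resize(o['image'][130:265,170:350],(400,300))]))
E
```

```text
2.75 [0.52140755 0.02794686 0.10703339] 0.07412191906358705 [ 0.66152749 -0.04624012 -0.34420013]
[[-0.865  0.012  0.502]
 [-0.502  0.01  -0.865]
 [-0.016 -1.    -0.003]]
jaw ang -59.85696620868101 need tool mm [ 4.7 -0.1 -3.3]
w [316. 221.]
s [242. 208.]
o [288. 198.]
```

View pics/q4.png

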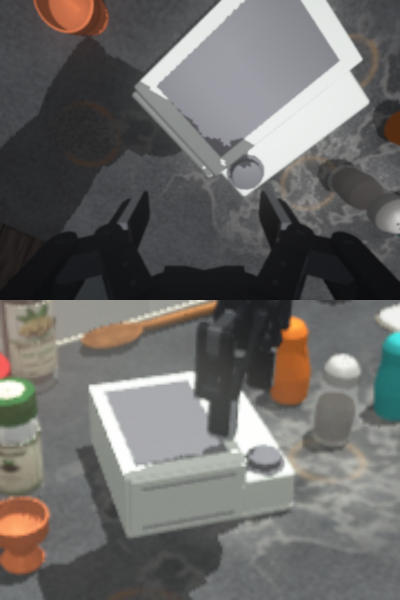

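```bash
python3 - <<'E'
from h import *
s=arm.get_obs();M=R.from_rotvec(s['ee_rot']).as_matrix();p=s['eef_pos']
c=cap('wrist');o=cap('scene')
for y in(10,15,20,25):
  for z in(37,44.5,52): 
    q=p+M@np.array([0,y,z])/1e3; print(y,z,(proj(c,q)/1.28).round(0),(proj(c,p+M@np.array([-11,y,z])/1e3)/1.28).round(0))
E
python3 s.py
```

```text
10 37 [252. 188.] [253. 175.]
10 44.5 [261. 188.] [263. 175.]
10 52 [271. 188.] [273. 175.]
15 37 [250. 185.] [251. 172.]
15 44.5 [260. 185.] [261. 172.]
15 52 [269. 185.] [271. 172.]
20 37 [249. 182.] [250. 170.]
20 44.5 [258. 182.] [259. 170.]
20 52 [268. 182.] [269. 170.]
25 37 [248. 180.] [249. 167.]
25 44.5 [257. 180.] [258. 167.]
25 52 [266. 180.] [267. 167.]
3.0 [0.52111134 0.02805002 0.106428  ] 0.07417673142739893 [ 0.73935438 -0.06709619 -0.00836075]
[[-0.865  0.011  0.502]
 [-0.502  0.01  -0.865]
 [-0.015 -1.    -0.003]]
jaw ang -59.84835031659442 need tool mm [ 4.5 -0.1 -3.1]
```

Request:
send_rows(
  commands=[87,4,4,-3,-0.5,0,-0.5,87,0,0,0,0,0,0,87,0,0,0,0,0,0],
)

```text
clock: 3.3
eef_pos: [0.5157, 0.0288, 0.1019]
ee_rot: [-0.517, 1.938, -1.911]
wrist_force: [0.2, 0.4, 0.0]
finger_gap: 0.0739
```

```bash
python3 s.py
```

```text
3.3 [0.5156778  0.02879285 0.10186324] 0.07393649678815904 [0.21594068 0.40924884 0.03547368]
[[-0.865 -0.002  0.502]
 [-0.502  0.014 -0.865]
 [-0.005 -1.    -0.013]]
jaw ang -59.835112047934956 need tool mm [ 0.1 -0.   0.3]
```

```bash
python3 - <<'E'
from h import *
s=arm.get_obs();M=R.from_rotvec(s['ee_rot']).as_matrix();p=s['eef_pos']
c=cap('wrist');im=c['image'][180:384,120:400].copy();f=2.8
im=cv2.convertScaleAbs(cv2.resize(im,None,fx=f,fy=f,interpolation=cv2.INTER_CUBIC),alpha=1.5,beta=25)
for sg in(1,-1):
 for y,col in((12,(0,0,255)),(25,(0,255,0)),(0,(255,0,0))):
  for x in(-11,11):
   for z in (37,52):
    q=proj(c,p+M@np.array([x,y,sg*z])/1e3);cv2.circle(im,tuple(int(k) for k in ((q-[120,180])*f)),3,col,-1)
cv2.imwrite('pics/q5.png',im)
E
```

```text
(no output)
```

View pics/q5.png

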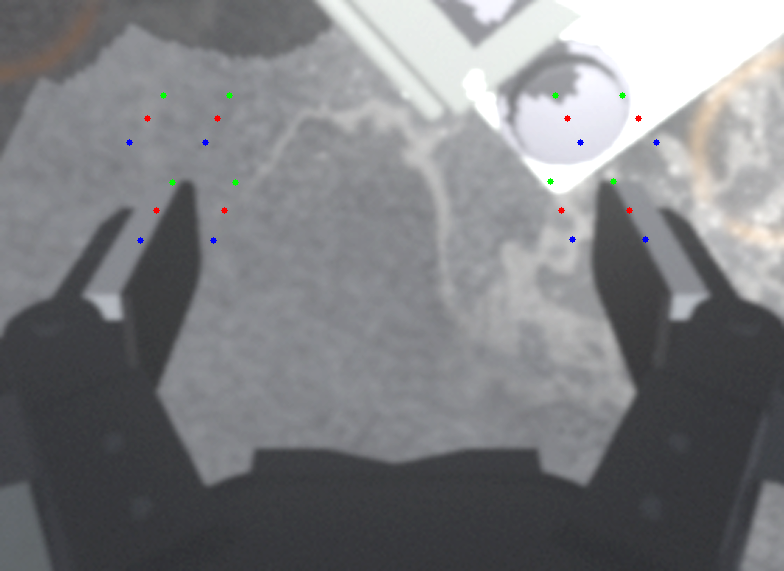

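```bash
cat > ov.py <<'E'
from h import *
import sys
s=arm.get_obs();M=R.from_rotvec(s['ee_rot']).as_matrix();p=s['eef_pos']
out=[]
for n,(r0,c0) in(('scene',(110,190)),('side',(130,160))):
 c=cap(n);f=4;im=cv2.resize(c['image'][r0:r0+120,c0:c0+100 if 0 else c0+130],None,fx=f,fy=f,interpolation=cv2.INTER_CUBIC)
 im=cv2.convertScaleAbs(im,alpha=1.3,beta=25)
 def dot(q,col): cv2.circle(im,tuple(int(k) for k in ((proj(c,q)-[c0,r0])*f)),2,col,-1)
 for sg in(1,-1):
  for y,col in((12,(0,0,255)),(0,(255,0,0)),(-12,(0,255,0))):
   for x in(-11,11): dot(p+M@np.array([x,y,sg*37])/1e3,col)
 dot((.538,-.010,.054),(0,255,255)); out.append(im)
cv2.imwrite('pics/'+sys.argv[1],cv2.resize(np.hstack(out),(800,369)))
E
python3 ov.py q6.png
```

```text
(no output)
```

View pics/q6.png

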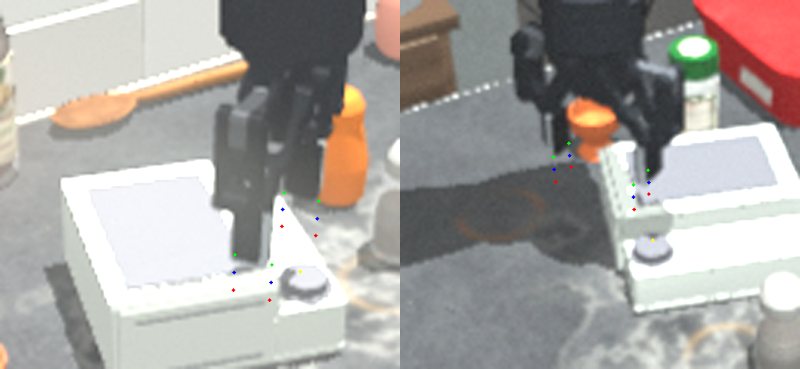

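Request:
send_rows(
  commands=[87,0,8,0,0,0,0,87,0,8,0,0,0,0,87,0,8,0,0,0,0,87,0,0,0,0,0,0,87,0,0,0,0,0,0],
)

```text
clock: 3.95
eef_pos: [0.5152, 0.0292, 0.0751]
ee_rot: [-0.518, 1.939, -1.911]
wrist_force: [-0.3, 0.4, -0.0]
finger_gap: 0.0743
```

```bash
python3 s.py; python3 ov.py q7.png
```

```text
3.95 [0.5151662  0.02921565 0.07513564] 0.07426349345599145 [-0.30371518  0.38492333 -0.04213702]
[[-0.865 -0.003  0.502]
 [-0.502  0.014 -0.864]
 [-0.004 -1.    -0.013]]
jaw ang -59.833728578829934 need tool mm [-0.1 -0.   0.9]
```

View pics/q7.png

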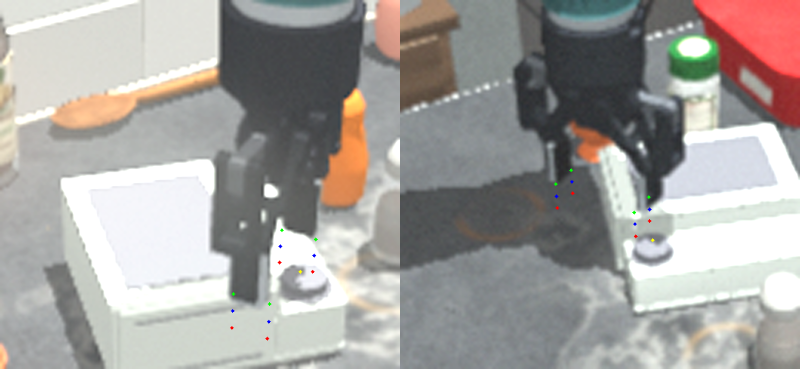

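Request:
send_rows(
  commands=[87,0,8,0,0,0,0,87,0,8,0,0,0,0,87,0,5,0,0,0,0,87,0,0,0,0,0,0,87,0,0,0,0,0,0],
)

```text
clock: 4.55
eef_pos: [0.5156, 0.0295, 0.0529]
ee_rot: [-0.517, 1.938, -1.911]
wrist_force: [0.8, 0.3, -0.5]
finger_gap: 0.074
```

Request:
send_rows(
  commands=[87,0,3,0,0,0,0,87,0,0,0,0,0,0,87,0,0,0,0,0,0],
)

```text
clock: 4.85
eef_pos: [0.5159, 0.0295, 0.0499]
ee_rot: [-0.516, 1.938, -1.911]
wrist_force: [0.3, 0.7, -0.2]
finger_gap: 0.0742
```

Request:
send_rows(
  commands=[87,0,3,0,0,0,0,87,0,0,0,0,0,0,87,0,0,0,0,0,0],
)

```text
clock: 5.15
eef_pos: [0.5163, 0.0295, 0.047]
ee_rot: [-0.515, 1.937, -1.911]
wrist_force: [1.1, -0.4, -0.6]
finger_gap: 0.0745
```

Request:
send_rows(
  commands=[87,0,3,0,0,0,0,87,0,0,0,0,0,0,87,0,0,0,0,0,0],
)

```text
clock: 5.45
eef_pos: [0.5163, 0.0296, 0.0438]
ee_rot: [-0.515, 1.937, -1.911]
wrist_force: [0.4, -0.0, 0.3]
finger_gap: 0.0742
```

Request:
send_rows(
  commands=[87,0,3,0,0,0,0,87,0,0,0,0,0,0,87,0,0,0,0,0,0],
)

```text
clock: 5.75
eef_pos: [0.5167, 0.0295, 0.041]
ee_rot: [-0.515, 1.936, -1.911]
wrist_force: [-0.3, 0.5, 1.4]
finger_gap: 0.0743
```

```bash
python3 s.py; python3 ov.py q8.png
```

```text
5.75 [0.51669816 0.02954771 0.04099072] 0.07431650366929311 [-0.25651743  0.523124    1.40414905]
[[-0.865  0.     0.502]
 [-0.502  0.013 -0.865]
 [-0.007 -1.    -0.011]]
jaw ang -59.83717201435038 need tool mm [ 1.4 -0.   0.4]
```

View pics/q8.png

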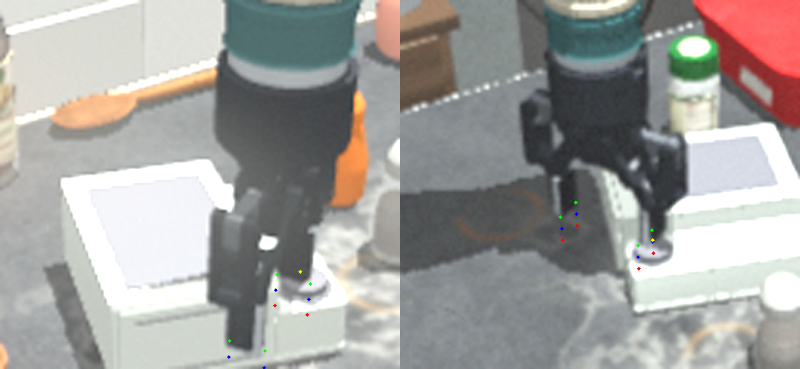

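Request:
send_rows(
  commands=[87,0,3,0,0,0,0,87,0,0,0,0,0,0,87,0,0,0,0,0,0],
)

```text
clock: 6.15
eef_pos: [0.5168, 0.0295, 0.038]
ee_rot: [-0.514, 1.936, -1.911]
wrist_force: [-1.0, -0.6, 0.9]
finger_gap: 0.0743
```

Request:
send_rows(
  commands=[87,0,3,0,0,0,0,87,0,0,0,0,0,0,87,0,0,0,0,0,0],
)

```text
clock: 6.45
eef_pos: [0.5169, 0.0295, 0.0356]
ee_rot: [-0.514, 1.936, -1.911]
wrist_force: [-1.3, 1.0, 4.3]
finger_gap: 0.0743
```

Request:
send_rows(
  commands=[87,0,2,0,0,0,0,87,0,0,0,0,0,0,87,0,0,0,0,0,0],
)

```text
clock: 6.75
eef_pos: [0.5169, 0.0295, 0.0356]
ee_rot: [-0.515, 1.935, -1.912]
wrist_force: [-0.6, 0.2, 1.1]
finger_gap: 0.0742
```

Request:
send_rows(
  commands=[87,0,3,0,0,0,0,87,0,0,0,0,0,0],
)

```text
clock: 6.95
eef_pos: [0.5169, 0.0295, 0.0354]
ee_rot: [-0.515, 1.934, -1.913]
wrist_force: [-2.9, 0.6, 2.8]
finger_gap: 0.0745
```

```bash
cat > f.py <<'E'
from h import *
F=[];
for k in range(10):
    w=cap('wrist');F.append(np.r_[arm.get_obs()['wrist_force'],arm.get_obs()['wrist_torque']])
print(np.mean(F,0).round(2),np.std(F,0).round(2))
s=arm.get_obs();print(s['clock'],s['eef_pos'])
E
python3 f.py; python3 ov.py q9.png; python3 - <<'E'
from h import *
w=cap('wrist')['image'];o=cap('scene')['image'];b=cap('side')['image']
cv2.imwrite('pics/q10.png',np.vstack([np.hstack([cv2.resize(w[60:300,90:410],(400,300)),cv2.resize(o[150:270,190:350],(400,300))]),np.hstack([cv2.resize(b[170:260,200:320],(400,300)),cv2.resize(w,(400,300))])]))
E
```

```text
[-4.34  1.28 11.14 -0.07  0.71 -0.04] [0.54 0.38 0.54 0.03 0.05 0.03]
7.45 [0.51701636 0.02947299 0.03520841]
```

```bash
python3 - <<'E'
from h import *
import pickle
a=pickle.load(open('c0.pkl','rb'))
th=np.radians(-19.5);Rz=np.array([[np.cos(th),-np.sin(th)],[np.sin(th),np.cos(th)]])
org=np.array([.537,-.0105])-Rz@[-.055,-.052]
for n,c in (('scene0',a[0]),('wrist0',a[2]),('scene',cap('scene')),('wrist',cap('wrist'))):
  g=cv2.cvtColor(c['image'],cv2.COLOR_BGR2GRAY)
  for y in(.035,.05,.065):
    v=[]
    for x in range(-60,-150,-5):
      u=proj(c,np.r_[org+Rz@[x/1e3,y],.066]).round().astype(int)
      v.append(g[u[1],u[0]] if 0<=u[1]<384 and 0<=u[0]<512 else -1)
    print(n,y,*v)
# salt/jar/egg unchanged: diff of scene outside arm
d=cv2.absdiff(cap('scene')['image'],a[0]['image']).max(2)
for n,(x,y) in dict(egg=(178,235),jar=(175,195),salt=(322,175)).items(): print(n,d[y-15:y+15,x-12:x+12].mean())
s=arm.get_obs();print(s['clock'],s['eef_pos'],s['wrist_force'])
E
```

```text
scene0 0.035 134 235 254 253 253 144 136 121 139 139 138 138 139 138 138 129 112 135
scene0 0.05 195 248 254 250 248 181 138 114 137 140 138 138 138 138 138 138 109 129
scene0 0.065 178 178 179 171 170 206 135 131 138 139 137 137 138 138 139 130 108 137
wrist0 0.035 99 177 243 240 240 94 97 92 103 94 92 100 92 85 85 84 84 81
wrist0 0.05 153 242 243 240 239 105 83 82 80 80 77 80 83 86 90 89 89 89
wrist0 0.065 153 152 152 150 148 95 90 99 86 89 86 74 60 56 52 49 48 46
scene 0.035 138 185 184 184 147 148 150 156 172 171 150 127 123 143 142 142 142 142
scene 0.05 201 225 185 179 164 170 197 122 150 178 162 134 131 142 143 143 143 143
scene 0.065 254 254 213 182 164 163 198 194 192 187 146 144 135 141 144 143 143 143
wrist 0.035 106 122 121 121 119 80 80 79 79 120 45 42 42 43 38 38 34 36
wrist 0.05 122 131 123 122 121 80 79 79 78 119 46 41 41 38 37 38 42 37
wrist 0.065 208 208 152 121 50 47 44 46 75 118 41 39 36 34 34 38 33 40
egg 25.06111111111111
jar 8.408333333333333
salt 3.8402777777777777
7.85 [0.5170095  0.02946254 0.03518231] [-4.51306851  1.0098743  10.47291671]
```

```bash
python3 - <<'E'
from h import *
import pickle
a=pickle.load(open('c0.pkl','rb'))
def cen(im,lo,hi,r):
  x0,x1,y0,y1=r;m=cv2.inRange(cv2.cvtColor(im,cv2.COLOR_BGR2HSV),lo,hi)[y0:y1,x0:x1];q=np.argwhere(m);return q.mean(0).round(1),len(q)
for n in (0,1):
  i=cap(('scene','side')[n])['image']
  for nm,r,lo,hi in (('egg',((160,200,215,258),(210,235,158,185))[n],(3,120,60),(18,255,255)),('jarlid',((155,195,160,200),(243,268,135,160))[n],(40,60,20),(80,255,255))):
    print(n,nm,cen(a[n]['image'],lo,hi,r),cen(i,lo,hi,r))
  if n==0:
    for k in (a[0]['image'],i): cv2.imwrite
    t=a[0]['image'][215:258,160:200];res=cv2.matchTemplate(i[205:268,150:210],t,cv2.TM_CCOEFF_NORMED);print(cv2.minMaxLoc(res)[1::2])
E
python3 f.py
```

```text
0 egg (array([19.4, 18.3]), 731) (array([19.4, 18.3]), 728)
0 jarlid (array([16.9, 19.2]), 325) (array([16.7, 19.6]), 328)
(0.7828480005264282, (10, 10))
1 egg (array([12. , 12.5]), 246) (array([nan, nan]), 0)
1 jarlid (array([13.8, 11.8]), 168) (array([14. , 11.7]), 171)
[-4.33  1.35 10.76 -0.07  0.73 -0.04] [0.52 0.33 0.4  0.03 0.04 0.02]
8.45 [0.51699218 0.02948298 0.03517088]<stdin>:5: RuntimeWarning: Mean of empty slice.
  ret = um.true_divide(
```

Egg cup and jar have not moved (only the shadow changed), and the forces are steady. I'm handing in.

```bash
python3 -c "
from bench import finish_job
print(finish_job())"
```

```text
the job is handed in; nothing more can be done
None
```

I pressed the release button down with one fingertip and caught the drawer on the other. I handed the job in at about 8.5 s, with the arm still holding both.

**Button:** The finger met it at about z = 41 mm (TCP height) and stopped at about 35 mm, roughly its full 7 mm of travel. A steady upward force of about 11 N showed it was bottomed.

**Drawer:** In the wrist image its front edge moved from about x = -80 mm to -105 mm in the caddy frame, so it is about 25 mm out. A steady force of about 4.5 N along the caddy's -x axis suggests it is resting on the finger. That is more than the drawer's 1.8 N spring, so I take part of it to be friction at the button.

**Bystanders:** The egg cup and jar lid kept their pixel positions in the scene view. The lid also held in the side view, where the arm hides the egg cup. The salt shaker area hardly changed. I didn't measure the caddy itself for movement.

**What disagreed or failed:**
- The fingertips sat about 10 mm behind the TCP in the pictures, where I expected them about 12 mm ahead. I went down by feel instead.
- The scene and side cameras put the button 3 px lower than the wrist camera did.
- I used all 12 picture views before the last look, so the final state rests on force readings and pixel measurements only.

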